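# Clear the cash box lid and hold it open

### The arm

A 6-joint arm with a two-finger parallel gripper is mounted at the origin on the work surface. World frame = base frame: x ahead of the robot, y to its left, z up, the work surface at z = 0. Lengths are in m, angles in rad, forces in N, time in s.
With the tool pointing down it reaches from about 0.35 to 0.975 m from the base axis. Payload 4.9 kg.
Tool frame: the origin (TCP) lies between the finger pads; the fingertips stand 22 mm ahead of it and the grasp point (between the pads) lies 3 mm ahead of it; z points along the fingers, y is the line along which they close (so a half turn about z gives the same grasp; the last joint's range is limited). The gripper opens to 85 mm and grips with 20 to 120 N. Pads are 22 mm wide; open, the fingers measure 114 mm over their backs; the gripper's body (76 mm by 85 mm) begins 54 mm behind the grasp point. The pads swing forward as they close: fully open they stand 13 mm farther back than shut.
Start: joints at [1.06, 0.053, 1.613, -0, 1.476, -0.119], TCP at [0.239, 0.578, 0.253] pointing down, gripper open.
Joint ranges: [-3.01, 3.01], [-1.01, 2.22], [0.06, 2.58], [-1.02, 4.17], [0.09, 2.62], [-3.14, 3.14]. Speed limits (rad/s): [2.57, 2.57, 3.14, 3.14, 3.14, 3.14].

### API

Orientations are given as a unit quaternion [w, x, y, z].
In Python, from plant import state, grab_frame, get_calibration, job_done, recognise, regions_of gives the robot as it stands.
- The arm moves only by the tool apply_moves, never from a script. Its argument "targets" is a list of rows, each an object with "translation": the shift along the tool's x, y, z normalised to -1 to 1, where 1 is 100 mm, a list of three; "twist": the turn about the tool's z normalised to -1 to 1, where 1 is 0.1 rad; "hand": the opening, from 0 (shut) to 1 (fully open). A call has 1 to 8 rows; each row shifts and turns the commanded pose from where the row before left it, along the tool's axes as they then stand; what a row does not reach is not made up. A row lasts 1/10 s, in which the tool goes at most 50 mm and 8.59 degrees, less where a joint would pass 70% of its speed; a pose out of reach is approached as far as the arm can. A call with a number of a shift or a turn outside -1 to 1 is refused whole. A call with a gripper value outside its range is refused whole. The fingers move at their own pace and stop on an object; the grip force is fixed at half the most. Time passes only in rows, so rows that do not move let the fingers close. It gives the time, the measured TCP pose, the force, the opening and the grip force at its end, in the units of the state.
- state(): the state, without advancing time (a new reading comes with each control period).
- grab_frame(name): name is "scene" or "top"; returns the picture (480x640x3 uint8, red, green, blue); there is no depth.
- get_calibration(name): a dict with "camera_matrix" (3x3 intrinsics, pixels), "pose" (4x4, takes a point from camera to world coordinates). Camera axes: x right, y up, looking along -z (the intrinsics and any distortion apply to the point x, -y, -z); pixel columns grow to the right and rows downward; lengths in m; the calibration is good to about 2 mm. A picture is of the moment at which its call begins. get_calibration takes no time and is no camera call.
- job_done(): hands the job in; it is judged then, once.
Trained networks look in the newest picture that a camera, given by its name, has taken for a name from the list of things; names that differ only in an ending like _2 or _b are one class to them, and where a whole thing is asked for, a point or a joint stands for the part that bears it (a point fixed in the world has none). Each returns a list of dicts, best first, with "score" (0 to 1); they miss things now and then, are a little off and sometimes report something else, mostly with a low value. They report only what shows in the picture. A call takes as long as a camera call. They do not tell look-alikes from the thing itself.
- recognise(camera, query): "point" ([x, y, z] in m, in world coordinates, good to about 4 mm: the middle of the surface that is visible of it).
- regions_of(camera, query): "pixels" (480x640 bool, what is visible of it).
The state is a dict: "time": time; "joint_pos": joint angles; "joint_vel": joint speeds; "joint_efforts": joint torques, N m; "tool_pos": TCP position; "tool_rot": TCP orientation; "contact_force": force on the tool from outside, world axes, zero at the start; "ft_torque": the same for the moment, N m; "gripper_width": opening from 0.0 (shut) to 1.0 (fully open); "grasp_force": force on a finger pad.
Only numpy, scipy, OpenCV 4.12 (cv2) and the standard library are available. Lean on these libraries where they do the work, as an engineer would, in place of code of your own. Each camera call takes 0.05 s, during which the arm holds its last target. There are 200 camera calls.

### The job

Lift the red change dish out of the recess in the cash box's lid and set it down gently, upright, in the middle of the counting mat, and let go of it. Then raise the emptied lid by its steel bar handle to 50 degrees open and finish while still holding the handle, keeping the lid steady at that angle for the cashier: it falls shut if let go. Leave the calculator, the lighter and the matchbox where they are.

Things in the scene. Friction and masses are not known exactly. Their poses are not given: they have to be found in the camera images.
- cashbox: Fixed dark steel cash box, 170 mm (its x) by 220 mm (its y), 80 mm high without the lid, open on top under the grey lid. Origin: centre of its underside, on the counter; x points away from the bar handle towards the hinge, y along the hinge, z up. It may stand turned by up to about 17 degrees.
- lid (a joint): Hinge angle of the grey lid in rad: 0 is shut, 0.873 is 50 degrees open, 1.4 is its stop. The lid (about 0.5 kg, 170 by 220 mm, 20 mm thick, underside 80 mm above the counter when shut) turns about the box's far top edge, parallel to the box's y, its handle edge rising and going back towards the hinge. Its weight and a weak spring close it from any angle (about 2 to 5 N at the handle).
- hinge (a point): Point on the lid's hinge axis, mid-width: 85 mm along the box's +x from the box's centre, 80 mm above the counter.
- bar (a point): Round steel bar handle of the lid, 12 mm thick, 120 mm long, parallel to the hinge (box's y), standing 45 mm out in front of the lid's front edge on an arm of the same bar at each end, with free space between bar and box. Origin: middle of the bar, 215 mm from the hinge in the lid's plane and 10 mm above the lid's underside (so 90 mm above the counter when shut). It turns with the lid and, being round, can turn between the fingers.
- recess (a point): Centre of the floor of the 116 by 156 mm, 15 mm deep recess in the top of the shut lid (85 mm above the counter; the lid's rim round it is 100 mm above the counter). Fixed to the box, it does not turn with the lid.
- dish: Loose red plastic change dish (about 0.12 kg), open tray 110 mm (its x) by 150 mm (its y), walls 22 mm high and 4 mm thick, floor about 4 mm thick, lying in the lid's recess with 3 mm play all round. In its middle stands a white grip rib, 14 mm thick in y, 50 mm long in x, its top 42 mm above the dish's underside. Origin: centre of its underside; z up. At the start its axes are those of the box.
- mat: Counting mat fixed on the counter left or right of the cash box, black rubber with a dark green face, 190 by 190 mm, 3 mm thick. Origin: centre of its underside; its top is 3 mm above the counter.
- calculator: Loose black desk calculator with white keys, 150 (x) by 90 (y) by 20 mm, on the other side of the cash box from the mat; to be left alone. Origin: centre of its underside.
- lighter: Loose silver stick lighter, 110 by 32 by 22 mm with a 50 mm dark nozzle along its +x and a small black slide on top, beside the cash box's far end; to be left alone. Origin: centre of its body's underside.
- matchbox: Loose yellow matchbox with a green patch, 70 by 110 by 26 mm, beside the cash box's far end; to be left alone. Origin: centre of its underside.
Mind the look-alikes: they are no part of the job. Of the things shaped like the dish, the red one is meant.

How it is judged:
By the outcome, as a careful person would: the job done as asked, in the order asked, and still so for the second after the job is handed in, while the arm keeps its last pose, push and grip.
It also fails if it takes over 64 s, if anything falls off the work surface, if the arm or the gripper's body presses on something with over 40 N, if the wrist force passes 120 N, or if a joint passes its speed limit or range.

## Working session

There is one attempt and no reset: what is moved stays moved. The work goes in short steps, Python scripts to look and compute and a tool call to move; the robot and the scene stay as the last step left them, time stands still between calls to the robot, and variables do not carry over. Pictures are saved under pics/ and viewed, at most 10 in all, crops included, and the job is handed in when it is done.

Besides the shell and the picture viewer there is one more tool, called after "Request:" by a JSON object that holds its "fn" and its "kwargs". apply_moves: Moves the arm, as the interface text tells. Its arguments: {"type":"object","properties":{"targets":{"type":"array"}},"required":["targets"]}

```bash
mkdir -p pics
cat > h.py <<'E'
import numpy as np, cv2
from plant import *
def save(cam,name):
    im=grab_frame(cam); cv2.imwrite('pics/'+name,im[:,:,::-1]); return im
def proj(cam,P):
    c=get_calibration(cam);K=np.array(c["camera_matrix"]);T=np.linalg.inv(np.array(c["pose"]))
    p=np.atleast_2d(P)@T[:3,:3].T+T[:3,3]; p=p*[1,-1,-1]; q=p@K.T; return q[:,:2]/q[:,2:]
def unproj(cam,uv,z):
    c=get_calibration(cam);K=np.array(c["camera_matrix"]);T=np.array(c["pose"])
    uv=np.atleast_2d(uv); d=np.c_[uv,np.ones(len(uv))]@np.linalg.inv(K).T*[1,-1,-1]@T[:3,:3].T
    o=T[:3,3]; return o+d*((z-o[2])/d[:,2])[:,None]
E
python3 - <<'E'
from h import *
c=get_calibration("top");print({k:np.round(v,3).tolist() for k,v in c.items()})
save("top","t0.png");
for q in ["dish","cashbox","lid","bar","mat","calculator","lighter","matchbox"]:
    print("top",q,[(np.round(r["point"],3).tolist(),round(r["score"],2)) for r in recognise("top",q)])
save("scene","s0.png")
for q in ["dish","bar","mat"]:
    print("scene",q,[(np.round(r["point"],3).tolist(),round(r["score"],2)) for r in recognise("scene",q)])
s=state();print(s["time"],s["tool_pos"],s["tool_rot"])
E
```

```text
{'camera_matrix': [[605.51, 0.0, 311.482], [0.0, 605.51, 237.237], [0.0, 0.0, 1.0]], 'pose': [[0.026, 0.986, -0.162, 0.356], [-0.999, 0.029, 0.017, -0.001], [0.021, 0.162, 0.987, 1.283], [0.0, 0.0, 0.0, 1.0]]}
top dish [([0.817, 0.075, 0.004], 0.96), ([0.577, 0.004, 0.086], 0.73), ([0.345, -0.03, -0.0], 0.73), ([0.27, -0.247, 0.005], 0.64)]
top cashbox [([0.548, 0.008, 0.098], 0.86)]
top lid [([0.554, 0.006, 0.101], 0.63), ([0.552, 0.008, 0.096], 0.53)]
top bar [([0.562, 0.007, 0.099], 0.65)]
top mat [([0.482, 0.306, 0.006], 0.65), ([0.547, 0.005, 0.098], 0.36)]
top calculator [([0.483, -0.31, 0.02], 0.68)]
top lighter [([0.732, -0.279, 0.02], 0.81)]
top matchbox [([0.698, 0.293, 0.026], 0.7)]
scene dish [([0.269, -0.247, 0.007], 0.82), ([0.829, 0.078, 0.006], 0.8), ([0.574, 0.008, 0.089], 0.75), ([0.338, -0.03, 0.008], 0.58)]
scene bar [([0.602, 0.007, 0.099], 0.75)]
scene mat [([0.497, 0.302, 0.002], 0.74)]
0.65 [0.23866442 0.5776226  0.25334859] [-1.80973270e-06  1.94666328e-01  9.80869522e-01  2.20797638e-05]
```

View pics/t0.png

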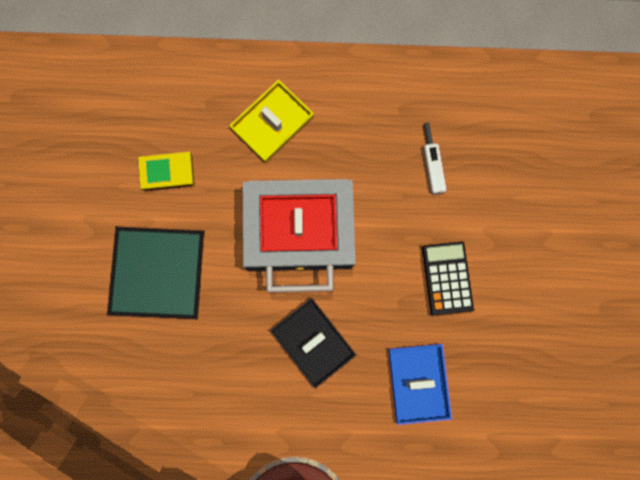

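View pics/s0.png

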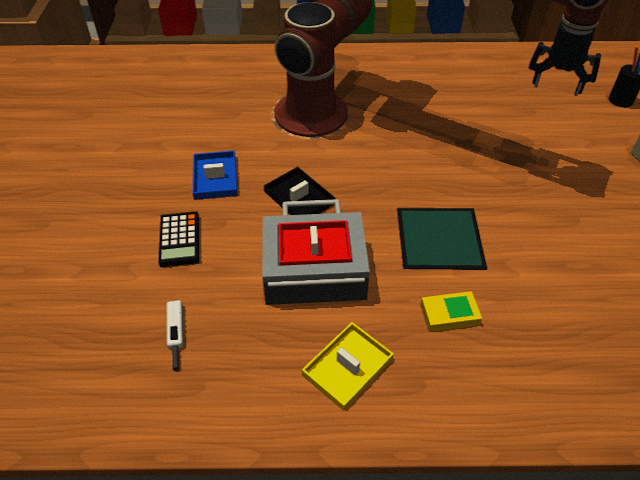

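The top view shows four dish-shaped trays: yellow at (271,120), red at (298,222), black at (313,343) and blue at (420,383). The red one is meant: it is red and lies in the lid's recess. I'll confirm it in a crop and measure.

Run:
```python
from h import *
im=save("top","t1.png")
cv2.imwrite('pics/c1.png',cv2.resize(im[165:305,225:375,::-1],None,fx=4,fy=4,interpolation=cv2.INTER_CUBIC))
hsv=cv2.cvtColor(im,cv2.COLOR_RGB2HSV).astype(int);H,S,V=hsv[...,0],hsv[...,1],hsv[...,2]
yy,xx=np.mgrid[:480,:640]
def rect(m,z,n):
    m=m.astype(np.uint8);k,l,st,_=cv2.connectedComponentsWithStats(m);i=1+np.argmax(st[1:,4])
    v,u=np.nonzero(l==i);P=unproj("top",np.c_[u,v],z)[:,:2]
    r=cv2.minAreaRect((P*1000).astype(np.float32));print(n,st[i,4],np.round(r[0],1),np.round(r[1],1),round(r[2],2),"mean",P.mean(0).round(4))
roi=lambda a,b,c,d:(xx>a)&(xx<b)&(yy>c)&(yy<d)
rect(roi(250,350,185,260)&((H<6)|(H>174))&(S>180),0.100,"red")
rect(roi(250,350,185,260)&(S<70)&(V>150)&roi(285,312,200,245),0.127,"rib")
rect(roi(235,362,172,266)&(((S<60)&(V>80))|roi(262,335,198,248)),0.100,"lid")
rect(roi(100,212,220,325)&((H>40)&(H<100)|(V<45)),0.003,"mat")
rect(roi(262,340,270,296)&(S<80)&(V>90),0.093,"bar")
```

```text
red 3836 [580.2   6.7] [110.4 149.8] 2.9 mean [0.5797 0.0067]
rib 167 [578.7   6.5] [45.5 11.7] 1.75 mean [0.5785 0.0066]
lid 5018 [580.2   6.1] [173.2 219.2] 2.54 mean [0.5784 0.0069]
mat 7605 [482.8 304. ] [185.5 183.8] 89.09 mean [0.4818 0.3043]
bar 551 [464.1   1.2] [ 39.4 130.2] 1.62 mean [0.4562 0.0009]
```

View pics/c1.png

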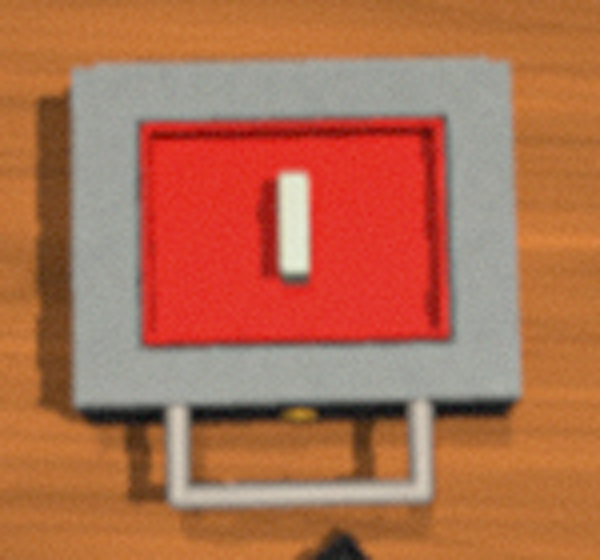

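The crop confirms the red dish in the lid's recess, with its rib in the middle at about (298,222) and the bar below at about (300,288). The measured sizes match: red 110×150, lid 173×219, and bar x about 0.449. Box centre is about (0.579, 0.0065), yaw about 2.4°, and the mat is at (0.483, 0.304). Now I'll move above the rib.

Request:
{"fn": "apply_moves", "kwargs": {"targets": [{"translation":[-0.33,-0.25,0],"twist":0,"hand":0.6},{"translation":[-0.33,-0.25,0],"twist":0,"hand":0.6},{"translation":[-0.33,-0.25,0],"twist":0,"hand":0.6},{"translation":[-0.33,-0.25,0],"twist":0,"hand":0.6},{"translation":[-0.33,-0.25,0],"twist":0,"hand":0.6},{"translation":[-0.33,-0.25,0],"twist":0,"hand":0.6},{"translation":[-0.33,-0.25,0],"twist":0,"hand":0.6},{"translation":[-0.33,-0.25,0],"twist":0,"hand":0.6}]}}

```text
time: 1.5
tool_pos: [0.4069, 0.2905, 0.2536]
tool_rot: [0.0, 0.195, 0.981, 0.0]
contact_force: [-0.1, 0.3, 0.7]
gripper_width: 0.603
grasp_force: 0.0
```

Request:
{"fn": "apply_moves", "kwargs": {"targets": [{"translation":[-0.33,-0.25,0],"twist":0,"hand":0.6},{"translation":[-0.33,-0.25,0],"twist":0,"hand":0.6},{"translation":[-0.33,-0.25,0],"twist":0,"hand":0.6},{"translation":[-0.33,-0.25,0],"twist":0,"hand":0.6},{"translation":[-0.33,-0.25,0],"twist":0,"hand":0.6},{"translation":[-0.33,-0.25,0],"twist":0,"hand":0.6},{"translation":[-0.33,-0.25,0],"twist":0,"hand":0.6},{"translation":[-0.33,-0.25,0],"twist":0,"hand":0.6}]}}

```text
time: 2.3
tool_pos: [0.5746, 0.0046, 0.2535]
tool_rot: [0.0, 0.195, 0.981, 0.0]
contact_force: [1.1, 0.4, -0.4]
gripper_width: 0.6
grasp_force: 0.0
```

Request:
{"fn": "apply_moves", "kwargs": {"targets": [{"translation":[0,0,0],"twist":-0.87,"hand":0.6},{"translation":[0,0,0],"twist":-0.87,"hand":0.6},{"translation":[0,0,0],"twist":-0.87,"hand":0.6},{"translation":[0,0,0],"twist":-0.87,"hand":0.6},{"translation":[0,0,0],"twist":-0.87,"hand":0.6},{"translation":[0,0,0],"twist":0,"hand":0.6},{"translation":[0,0,0],"twist":0,"hand":0.6}]}}

```text
time: 3.0
tool_pos: [0.5739, 0.0063, 0.2534]
tool_rot: [0.0, -0.021, 1.0, -0.0]
contact_force: [-0.7, -1.2, 0.1]
gripper_width: 0.601
grasp_force: 0.0
```

```bash
cat >> h.py <<'E'
from scipy.spatial.transform import Rotation as Ro
def rot(): return Ro.from_quat(np.roll(state()["tool_rot"],-1)).as_matrix()
def go(p,ydir=None):
    s=state();R=rot();yd=np.degrees(np.arctan2(R[1,1],R[0,1]))
    print("t",s["time"],"pos",s["tool_pos"].round(4) if hasattr(s["tool_pos"],'round') else s["tool_pos"],"yaw_y",round(yd,2),"zax",R[:,2].round(4),"w",s["gripper_width"],"F",np.round(s["contact_force"],1),"q",np.round(s["joint_pos"],2))
    print("shift units",(R.T@(np.array(p)-np.array(s["tool_pos"]))*10).round(3), "twist units", None if ydir is None else round(-np.radians(ydir-yd)*10,3))
E
python3 - <<'E'
from h import *
go([.579,.0065,.118],92.4)
E
```

```text
t 3.0 pos [0.5739 0.0063 0.2534] yaw_y 92.38 zax [ 1.e-04 -0.e+00 -1.e+00] w 0.6008157627454196 F [-0.7 -1.2  0.1] q [-0.12 -0.07  1.73 -0.    1.48 -1.73]
shift units [-0.051 -0.     1.354] twist units -0.004
```

Request:
{"fn": "apply_moves", "kwargs": {"targets": [{"translation":[-0.05,0,0.3],"twist":0,"hand":0.6},{"translation":[0,0,0.3],"twist":0,"hand":0.6},{"translation":[0,0,0.3],"twist":0,"hand":0.6},{"translation":[0,0,0.2],"twist":0,"hand":0.6},{"translation":[0,0,0.15],"twist":0,"hand":0.6},{"translation":[0,0,0.1],"twist":0,"hand":0.6},{"translation":[0,0,0],"twist":0,"hand":0.6}]}}

```text
time: 3.7
tool_pos: [0.5782, 0.0066, 0.1171]
tool_rot: [-0.001, -0.021, 1.0, 0.0]
contact_force: [-0.3, 0.3, 0.2]
gripper_width: 0.6
grasp_force: 0.0
```

Request:
{"fn": "apply_moves", "kwargs": {"targets": [{"translation":[0,0,0],"twist":0,"hand":0.0},{"translation":[0,0,0],"twist":0,"hand":0.0},{"translation":[0,0,0],"twist":0,"hand":0.0},{"translation":[0,0,0],"twist":0,"hand":0.0},{"translation":[0,0,0],"twist":0,"hand":0.0},{"translation":[0,0,0],"twist":0,"hand":0.0},{"translation":[0,0,0],"twist":0,"hand":0.0},{"translation":[0,0,0],"twist":0,"hand":0.0}]}}

```text
time: 4.5
tool_pos: [0.5798, 0.0065, 0.1198]
tool_rot: [0.001, -0.022, 1.0, -0.0]
contact_force: [-0.9, 0.4, 5.9]
gripper_width: 0.157
grasp_force: 61.0
```

Request:
{"fn": "apply_moves", "kwargs": {"targets": [{"translation":[0,0,-0.05],"twist":0,"hand":0.0},{"translation":[0,0,-0.1],"twist":0,"hand":0.0},{"translation":[0,0,-0.1],"twist":0,"hand":0.0},{"translation":[0,0,-0.15],"twist":0,"hand":0.0},{"translation":[0,0,-0.2],"twist":0,"hand":0.0},{"translation":[0,0,-0.2],"twist":0,"hand":0.0},{"translation":[0,0,-0.1],"twist":0,"hand":0.0},{"translation":[0,0,0],"twist":0,"hand":0.0}]}}

```text
time: 5.3
tool_pos: [0.5801, 0.0064, 0.2112]
tool_rot: [0.002, -0.022, 1.0, -0.0]
contact_force: [-0.8, 0.6, -2.4]
gripper_width: 0.151
grasp_force: 60.1
```

Run:
```python
from h import *
save("scene","s2.png")
go([.483,.304,.040],90)
```

```text
t 5.35 pos [0.5793 0.0064 0.2094] yaw_y 92.47 zax [ 1.8e-03 -3.0e-04 -1.0e+00] w 0.15456657148795286 F [-0.3  0.2 -2.6] q [-0.12 -0.03  1.77 -0.    1.4  -1.73]
shift units [0.837 3.015 1.691] twist units 0.432
```

View pics/s2.png

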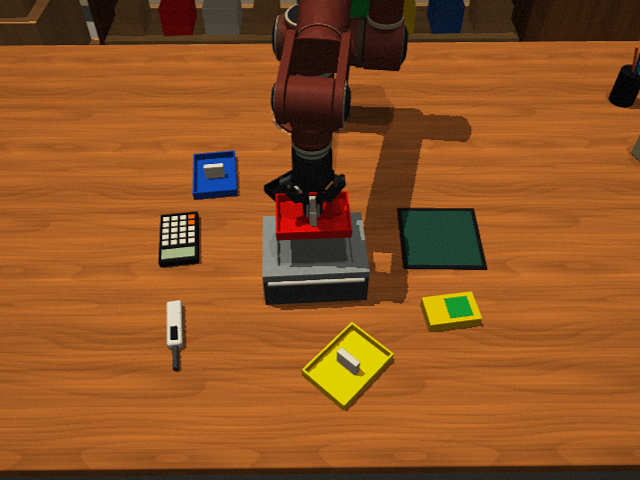

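The dish at about (313,215) is lifted, level and clear of the recess. I'll carry it to the mat.

Request:
{"fn": "apply_moves", "kwargs": {"targets": [{"translation":[0.03,0.1,0],"twist":0.0,"hand":0.0},{"translation":[0.08,0.28,0],"twist":0.0,"hand":0.0},{"translation":[0.1,0.36,0],"twist":0.0,"hand":0.0},{"translation":[0.1,0.36,0],"twist":0.0,"hand":0.0},{"translation":[0.1,0.36,0],"twist":0.0,"hand":0.0},{"translation":[0.1,0.36,0],"twist":0.0,"hand":0.0},{"translation":[0.1,0.36,0],"twist":0.0,"hand":0.0},{"translation":[0.1,0.36,0],"twist":0.0,"hand":0.0}]}}

```text
time: 6.15
tool_pos: [0.495, 0.2588, 0.2066]
tool_rot: [-0.001, -0.022, 1.0, -0.0]
contact_force: [-0.5, -0.3, -1.4]
gripper_width: 0.152
grasp_force: 60.1
```

Request:
{"fn": "apply_moves", "kwargs": {"targets": [{"translation":[0.1,0.3,0],"twist":0.0,"hand":0.0},{"translation":[0.03,0.15,0],"twist":0.0,"hand":0.0},{"translation":[0,0,0.1],"twist":0.4,"hand":0.0},{"translation":[0,0,0.25],"twist":0.0,"hand":0.0},{"translation":[0,0,0.3],"twist":0.0,"hand":0.0},{"translation":[0,0,0.3],"twist":0.0,"hand":0.0},{"translation":[0,0,0.2],"twist":0.0,"hand":0.0},{"translation":[0,0,0.0],"twist":0.0,"hand":0.0}]}}

```text
time: 6.95
tool_pos: [0.4788, 0.2999, 0.0883]
tool_rot: [-0.004, -0.001, 1.0, -0.002]
contact_force: [-1.4, 0.0, -1.6]
gripper_width: 0.153
grasp_force: 60.1
```

Run:
```python
from h import *
go([.483,.304,.038],90)
```

```text
t 6.95 pos [0.4788 0.2999 0.0883] yaw_y 90.16 zax [-0.0087 -0.0042 -1.    ] w 0.1534389540982135 F [-1.4  0.  -1.6] q [ 0.43  0.08  1.88 -0.    1.2  -1.15]
shift units [-0.046  0.043  0.503] twist units 0.029
```

Request:
{"fn": "apply_moves", "kwargs": {"targets": [{"translation":[-0.04,0.04,0.1],"twist":0.0,"hand":0.0},{"translation":[0,0,0.12],"twist":0.0,"hand":0.0},{"translation":[0,0,0.1],"twist":0.0,"hand":0.0},{"translation":[0,0,0.06],"twist":0.0,"hand":0.0},{"translation":[0,0,0.0],"twist":0.0,"hand":0.0},{"translation":[0,0,0.0],"twist":0.0,"hand":0.0}]}}

```text
time: 7.55
tool_pos: [0.4861, 0.3057, 0.0554]
tool_rot: [0.0, -0.002, 1.0, 0.0]
contact_force: [0.3, 0.7, -2.4]
gripper_width: 0.153
grasp_force: 60.2
```

Run:
```python
from h import *
go([.483,.304,.038],90)
```

```text
t 7.55 pos [0.4861 0.3057 0.0554] yaw_y 90.18 zax [ 1.e-04  1.e-04 -1.e+00] w 0.15309524373929118 F [ 0.3  0.7 -2.4] q [ 0.43  0.14  1.87  0.    1.13 -1.14]
shift units [ 0.031 -0.017  0.174] twist units 0.032
```

Request:
{"fn": "apply_moves", "kwargs": {"targets": [{"translation":[0.03,-0.02,0.04],"twist":0.0,"hand":0.0},{"translation":[0,0,0.04],"twist":0.0,"hand":0.0},{"translation":[0,0,0.03],"twist":0.0,"hand":0.0},{"translation":[0,0,0.02],"twist":0.0,"hand":0.0},{"translation":[0,0,0.01],"twist":0.0,"hand":0.0},{"translation":[0,0,0.0],"twist":0.0,"hand":0.0}]}}

```text
time: 8.15
tool_pos: [0.483, 0.3036, 0.0411]
tool_rot: [-0.0, -0.002, 1.0, -0.0]
contact_force: [-0.1, 0.4, -0.6]
gripper_width: 0.152
grasp_force: 60.2
```

Request:
{"fn": "apply_moves", "kwargs": {"targets": [{"translation":[0,0,0.01],"twist":0.0,"hand":0.0},{"translation":[0,0,0.01],"twist":0.0,"hand":0.0},{"translation":[0,0,0.0],"twist":0.0,"hand":0.0}]}}

```text
time: 8.45
tool_pos: [0.483, 0.3036, 0.0392]
tool_rot: [-0.0, -0.002, 1.0, -0.0]
contact_force: [0.3, -0.2, -1.5]
gripper_width: 0.15
grasp_force: 60.2
```

Request:
{"fn": "apply_moves", "kwargs": {"targets": [{"translation":[0,0,0.01],"twist":0.0,"hand":0.0},{"translation":[0,0,0.01],"twist":0.0,"hand":0.0},{"translation":[0,0,0.0],"twist":0.0,"hand":0.0},{"translation":[0,0,0.0],"twist":0.0,"hand":0.0}]}}

```text
time: 8.85
tool_pos: [0.4833, 0.3037, 0.0386]
tool_rot: [-0.0, -0.002, 1.0, -0.0]
contact_force: [-2.9, -1.2, 5.8]
gripper_width: 0.154
grasp_force: 61.3
```

The dish is down with light contact. Releasing and rising.

Request:
{"fn": "apply_moves", "kwargs": {"targets": [{"translation":[0,0,0],"twist":0,"hand":0.3},{"translation":[0,0,0],"twist":0,"hand":0.45},{"translation":[0,0,0],"twist":0,"hand":0.45},{"translation":[0,0,0],"twist":0,"hand":0.45},{"translation":[0,0,-0.1],"twist":0,"hand":0.45},{"translation":[0,0,-0.2],"twist":0,"hand":0.45},{"translation":[0,0,-0.4],"twist":0,"hand":0.45},{"translation":[0,0,-0.45],"twist":0,"hand":0.45}]}}

```text
time: 9.65
tool_pos: [0.4819, 0.3031, 0.1525]
tool_rot: [-0.001, -0.002, 1.0, -0.001]
contact_force: [-0.1, 1.4, 0.3]
gripper_width: 0.448
grasp_force: 0.0
```

Request:
{"fn": "apply_moves", "kwargs": {"targets": [{"translation":[0,0,-0.45],"twist":0,"hand":0.45},{"translation":[0,0,0],"twist":1,"hand":0.45},{"translation":[0,0,0],"twist":1,"hand":0.45},{"translation":[0,0,0],"twist":1,"hand":0.45},{"translation":[0,0,0],"twist":1,"hand":0.45},{"translation":[0,0,0],"twist":1,"hand":0.45},{"translation":[0,0,0],"twist":1,"hand":0.45},{"translation":[0,0,0],"twist":1,"hand":0.45}]}}

```text
time: 10.45
tool_pos: [0.4831, 0.3036, 0.1981]
tool_rot: [0.0, 0.343, 0.939, 0.0]
contact_force: [0.5, -0.0, -0.5]
gripper_width: 0.448
grasp_force: 0.0
```

Request:
{"fn": "apply_moves", "kwargs": {"targets": [{"translation":[0,0,0],"twist":1,"hand":0.45},{"translation":[0,0,0],"twist":1,"hand":0.45},{"translation":[0,0,0],"twist":1,"hand":0.45},{"translation":[0,0,0],"twist":1,"hand":0.45},{"translation":[0,0,0],"twist":1,"hand":0.45},{"translation":[0,0,0],"twist":1,"hand":0.45},{"translation":[0,0,0],"twist":1,"hand":0.45},{"translation":[0,0,0],"twist":1,"hand":0.45}]}}

```text
time: 11.25
tool_pos: [0.4831, 0.3037, 0.1981]
tool_rot: [0.0, 0.682, 0.731, 0.0]
contact_force: [-0.3, 0.1, -0.1]
gripper_width: 0.452
grasp_force: 0.0
```

Run:
```python
from h import *
go([.4495,.001,.200],2.4)
save("scene","s3.png")
```

```text
t 11.25 pos [0.4831 0.3037 0.1981] yaw_y 4.01 zax [ 7.e-04  3.e-04 -1.e+00] w 0.45186683686064816 F [-0.3  0.1 -0.1] q [ 0.43 -0.04  1.8  -0.    1.38  0.36]
shift units [-2.996 -0.546 -0.02 ] twist units 0.28
```

View pics/s3.png

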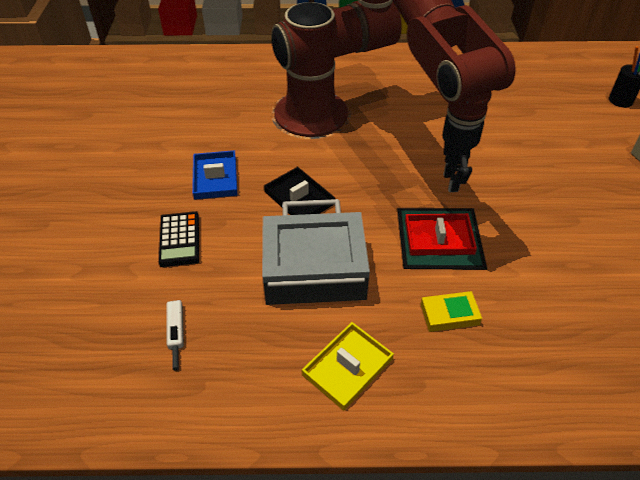

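The red dish at (440,233) is upright in the middle of the mat and the lid is empty. Next is the bar at (312,207).

Request:
{"fn": "apply_moves", "kwargs": {"targets": [{"translation":[-0.38,-0.07,0],"twist":0.28,"hand":0.4},{"translation":[-0.38,-0.07,0],"twist":0,"hand":0.4},{"translation":[-0.38,-0.07,0],"twist":0,"hand":0.4},{"translation":[-0.38,-0.07,0],"twist":0,"hand":0.4},{"translation":[-0.38,-0.07,0],"twist":0,"hand":0.4},{"translation":[-0.38,-0.07,0],"twist":0,"hand":0.4},{"translation":[-0.38,-0.07,0],"twist":0,"hand":0.4},{"translation":[-0.34,-0.05,0],"twist":0,"hand":0.4}]}}

```text
time: 12.1
tool_pos: [0.4435, -0.0002, 0.198]
tool_rot: [0.001, 0.69, 0.724, 0.0]
contact_force: [0.9, -0.1, 0.7]
gripper_width: 0.403
grasp_force: 0.0
```

Request:
{"fn": "apply_moves", "kwargs": {"targets": [{"translation":[0,0,0],"twist":0,"hand":0.4},{"translation":[0,0,0],"twist":0,"hand":0.4}]}}

```text
time: 12.3
tool_pos: [0.4441, 0.001, 0.1979]
tool_rot: [0.0, 0.691, 0.723, 0.0]
contact_force: [1.3, 1.3, 0.9]
gripper_width: 0.397
grasp_force: 0.0
```

Run:
```python
from h import *
go([.4495,.001,.094],2.4)
```

```text
t 12.3 pos [0.4441 0.001  0.1979] yaw_y 2.59 zax [ 1.e-03  4.e-04 -1.e+00] w 0.396947391749742 F [1.3 1.3 0.9] q [-0.17 -0.37  2.08  0.    1.43 -0.21]
shift units [-0.003  0.053  1.039] twist units 0.033
```

Request:
{"fn": "apply_moves", "kwargs": {"targets": [{"translation":[0,0.05,0.1],"twist":0,"hand":0.4},{"translation":[0,0,0.25],"twist":0,"hand":0.4},{"translation":[0,0,0.25],"twist":0,"hand":0.4},{"translation":[0,0,0.2],"twist":0,"hand":0.4},{"translation":[0,0,0.15],"twist":0,"hand":0.4},{"translation":[0,0,0.09],"twist":0,"hand":0.4},{"translation":[0,0,0],"twist":0,"hand":0.4},{"translation":[0,0,0],"twist":0,"hand":0.4}]}}

```text
time: 13.1
tool_pos: [0.4494, 0.0021, 0.0936]
tool_rot: [0.0, 0.69, 0.724, 0.0]
contact_force: [-0.5, -1.0, 0.1]
gripper_width: 0.402
grasp_force: 0.0
```

Request:
{"fn": "apply_moves", "kwargs": {"targets": [{"translation":[0,0,0],"twist":0,"hand":0.2},{"translation":[0,0,0],"twist":0,"hand":0.0},{"translation":[0,0,0],"twist":0,"hand":0.0},{"translation":[0,0,0],"twist":0,"hand":0.0},{"translation":[0,0,0],"twist":0,"hand":0.0},{"translation":[0,0,0],"twist":0,"hand":0.0}]}}

```text
time: 13.7
tool_pos: [0.4509, 0.0016, 0.0948]
tool_rot: [0.002, 0.691, 0.723, 0.002]
contact_force: [4.9, 2.3, -0.6]
gripper_width: 0.115
grasp_force: 58.4
```

Run:
```python
from h import *
s=state();p=np.array(s["tool_pos"]);go(p,2.4)
# arc steps in 2.5 deg, box x shift and z rise in units of 100mm
th=np.radians([0,2,5,10,15,20,25,30,35,40,45,50])
x=-.215*np.cos(th)+.01*np.sin(th);z=.215*np.sin(th)+.01*np.cos(th)
print(np.c_[np.diff(x),-np.diff(z)].round(4)*10, "tot",x[-1]-x[0],z[-1]-z[0])
```

```text
t 13.7 pos [0.4509 0.0016 0.0948] yaw_y 2.62 zax [ 5.5e-03  3.0e-04 -1.0e+00] w 0.11549270490652833 F [ 4.9  2.3 -0.6] q [-0.16 -0.23  2.15  0.    1.21 -0.21]
shift units [0. 0. 0.] twist units 0.039
[[ 0.005 -0.075]
 [ 0.012 -0.112]
 [ 0.033 -0.185]
 [ 0.049 -0.181]
 [ 0.065 -0.176]
 [ 0.08  -0.17 ]
 [ 0.094 -0.162]
 [ 0.108 -0.154]
 [ 0.121 -0.143]
 [ 0.133 -0.132]
 [ 0.144 -0.12 ]] tot 0.08446110834858381 0.16112743136744567
```

Request:
{"fn": "apply_moves", "kwargs": {"targets": [{"translation":[0,0.005,-0.07],"twist":0,"hand":0},{"translation":[0,0.005,-0.06],"twist":0,"hand":0},{"translation":[0,0.007,-0.06],"twist":0,"hand":0},{"translation":[0,0.015,-0.09],"twist":0,"hand":0},{"translation":[0,0.018,-0.09],"twist":0,"hand":0},{"translation":[0,0.022,-0.09],"twist":0,"hand":0},{"translation":[0,0.027,-0.09],"twist":0,"hand":0},{"translation":[0,0.03,-0.09],"twist":0,"hand":0}]}}

```text
time: 14.5
tool_pos: [0.4627, 0.0022, 0.1575]
tool_rot: [0.001, 0.691, 0.723, 0.001]
contact_force: [7.4, 0.6, -6.8]
gripper_width: 0.117
grasp_force: 58.3
```

```bash
cat >> h.py <<'E'
def arc(n,step,p0=(.4509,.0016,.0948),now=0):
    # grip estimate of angle and further deltas, bar start = p0
    s=state();d=np.array(s["tool_pos"])-p0;bx=np.array([np.cos(.042),np.sin(.042),0])
    X=-.215+d@bx;Z=.01+d[2];th=np.arctan2(Z,-X)-np.arctan2(.01,.215)
    print("t",s["time"],"angle",np.degrees(th).round(2),"radius",np.hypot(X,Z).round(4),"w",s["gripper_width"],"gf",s["grasp_force"],"F",np.round(s["contact_force"],1))
    for k in range(n):
        t=th+np.radians(step)*(k+1);x=-.215*np.cos(t)+.01*np.sin(t);z=.215*np.sin(t)+.01*np.cos(t)
        print(round((x-X)*10,3),round(-(z-Z)*10,3));X,Z=x,z
E
python3 -c "
from h import *
go([.45,0,.25],2.4);arc(8,2.5)"
```

```text
t 14.5 pos [0.4627 0.0022 0.1575] yaw_y 2.63 zax [ 2.9e-03  3.0e-04 -1.0e+00] w 0.11654556391122409 F [ 7.4  0.6 -6.8] q [-0.16 -0.27  2.08  0.    1.34 -0.2 ]
shift units [-0.016 -0.125 -0.925] twist units 0.039
t 14.5 angle 17.02 radius 0.2158 w 0.11654556391122409 gf 58.30931603908539 F [ 7.4  0.6 -6.8]
0.039 -0.086
0.037 -0.086
0.041 -0.084
0.045 -0.083
0.048 -0.081
0.052 -0.078
0.055 -0.076
0.058 -0.074
```

Request:
{"fn": "apply_moves", "kwargs": {"targets": [{"translation":[0,0.034,-0.086],"twist":0,"hand":0},{"translation":[0,0.037,-0.086],"twist":0,"hand":0},{"translation":[0,0.041,-0.084],"twist":0,"hand":0},{"translation":[0,0.045,-0.083],"twist":0,"hand":0},{"translation":[0,0.048,-0.081],"twist":0,"hand":0},{"translation":[0,0.052,-0.078],"twist":0,"hand":0},{"translation":[0,0.055,-0.076],"twist":0,"hand":0},{"translation":[0,0.058,-0.074],"twist":0,"hand":0}]}}

```text
time: 15.3
tool_pos: [0.4979, 0.0039, 0.2227]
tool_rot: [-0.002, 0.691, 0.723, -0.002]
contact_force: [-6.3, 0.8, 1.7]
gripper_width: 0.115
grasp_force: 58.4
```

Request:
{"fn": "apply_moves", "kwargs": {"targets": [{"translation":[0,0,0],"twist":0,"hand":0},{"translation":[0,0,0],"twist":0,"hand":0}]}}

```text
time: 15.5
tool_pos: [0.4985, 0.004, 0.2235]
tool_rot: [-0.001, 0.691, 0.723, -0.001]
contact_force: [-7.1, 1.5, 2.0]
gripper_width: 0.118
grasp_force: 58.8
```

```bash
python3 -c "
from h import *
go([.45,0,.25],2.4);arc(5,2)"
```

```text
t 15.5 pos [0.4985 0.004  0.2235] yaw_y 2.64 zax [-2.3e-03  1.0e-04 -1.0e+00] w 0.11771598141047107 F [-7.1  1.5  2. ] q [-0.14 -0.24  1.93 -0.    1.45 -0.19]
shift units [-0.017 -0.487 -0.263] twist units 0.043
t 15.5 angle 37.0 radius 0.2174 w 0.11771598141047107 gf 58.83780777454376 F [-7.1  1.5  2. ]
0.066 -0.043
0.051 -0.055
0.053 -0.053
0.055 -0.052
0.056 -0.05
```

Request:
{"fn": "apply_moves", "kwargs": {"targets": [{"translation":[0,0.035,-0.06],"twist":0,"hand":0},{"translation":[0,0.05,-0.056],"twist":0,"hand":0},{"translation":[0,0.052,-0.054],"twist":0,"hand":0},{"translation":[0,0.054,-0.052],"twist":0,"hand":0},{"translation":[0,0.056,-0.05],"twist":0,"hand":0},{"translation":[0,0.057,-0.048],"twist":0,"hand":0},{"translation":[0,0,0],"twist":0,"hand":0},{"translation":[0,0,0],"twist":0,"hand":0}]}}

```text
time: 16.3
tool_pos: [0.5301, 0.0055, 0.2566]
tool_rot: [0.001, 0.691, 0.723, 0.001]
contact_force: [-6.6, 2.3, 4.0]
gripper_width: 0.11
grasp_force: 58.9
```

Run:
```python
from h import *
go([.45,0,.25],2.4);arc(1,1)
im=save("scene","s4.png")
c=np.array([.579,.0065]);bx=np.array([np.cos(.042),np.sin(.042)]);by=np.array([-bx[1],bx[0]])
def pt(r,h,y,deg):  # r from hinge, h above underside
    t=np.radians(deg);x=.085-r*np.cos(t)+h*np.sin(t);z=.08+r*np.sin(t)+h*np.cos(t)
    return np.r_[c+x*bx+y*by,z]
big=cv2.resize(im[60:320,200:440,::-1],None,fx=2.3,fy=2.3,interpolation=cv2.INTER_CUBIC)
for deg,col in ((46,(255,0,0)),(50,(0,255,0)),(54,(0,0,255))):
    q=proj("scene",np.array([pt(.17,.02,-.11,deg),pt(.17,.02,.11,deg),pt(0,.02,.11,deg),pt(0,.02,-.11,deg)]))
    cv2.polylines(big,[np.int32((q-[200,60])*2.3)],True,col,1)
cv2.imwrite("pics/c4.png",big)
```

```text
t 16.3 pos [0.5301 0.0055 0.2566] yaw_y 2.65 zax [ 1.8e-03  4.0e-04 -1.0e+00] w 0.10962982165715124 F [-6.6  2.3  4. ] q [-0.13 -0.18  1.83  0.    1.49 -0.18]
shift units [-0.018 -0.803  0.065] twist units 0.044
t 16.3 angle 49.04 radius 0.2189 w 0.10962982165715124 gf 58.88544023036957 F [-6.6  2.3  4. ]
0.053 0.006
```

View pics/c4.png

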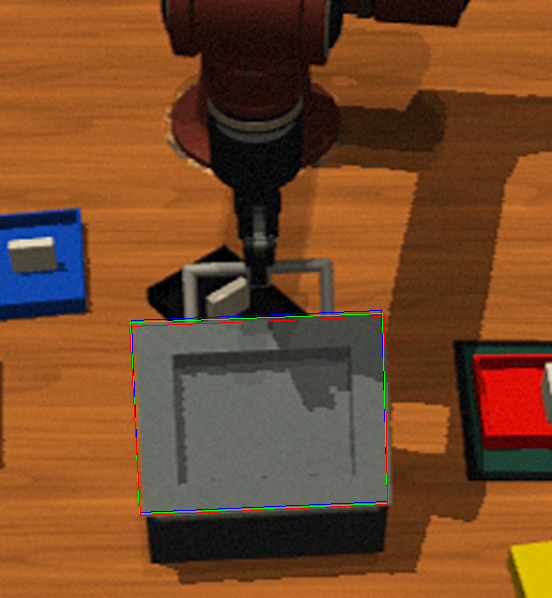

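The scene view looks along the motion, so it barely shows the angle: the outlines for 46, 50 and 54° nearly coincide. I'll check with the top camera.

Run:
```python
from h import *
im=save("top","t5.png")
c=np.array([.579,.0065]);bx=np.array([np.cos(.042),np.sin(.042)]);by=np.array([-bx[1],bx[0]])
def pt(r,h,y,deg):
    t=np.radians(deg);x=.085-r*np.cos(t)+h*np.sin(t);z=.08+r*np.sin(t)+h*np.cos(t)
    return np.r_[c+x*bx+y*by,z]
x0,y0=225,150;f=5
big=cv2.resize(im[y0:y0+115,x0:x0+155,::-1],None,fx=f,fy=f,interpolation=cv2.INTER_CUBIC)
for deg,col in ((46,(255,0,0)),(50,(0,255,0)),(54,(0,0,255))):
    for L in ([pt(.17,.02,-.11,deg),pt(.17,.02,.11,deg),pt(0,.02,.11,deg),pt(0,.02,-.11,deg)],[pt(.215,.01,-.054,deg),pt(.215,.01,.054,deg)],[pt(.17,.0,-.11,deg),pt(.17,.0,.11,deg)]):
        cv2.polylines(big,[np.int32((proj("top",np.array(L))-[x0,y0]+.5)*f)],len(L)>2,col,1)
cv2.imwrite("pics/c5.png",big)
```

```text
(no output)
```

View pics/c5.png

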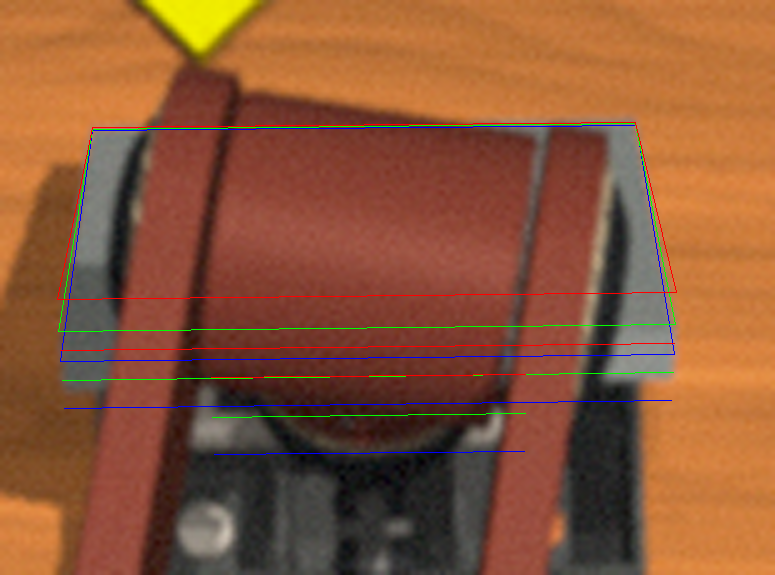

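Blue, green and red outlines are 46, 50 and 54°. The lid's lower front edge (378 on the right, 390 on the left) and the bar (about 431) lie just past the green lines, so the lid is at about 48.8°, which agrees with the kinematics (49.0°). I'll raise it about 1.2°.

Request:
{"fn": "apply_moves", "kwargs": {"targets": [{"translation":[0,0.017,-0.015],"twist":0,"hand":0},{"translation":[0,0.017,-0.015],"twist":0,"hand":0},{"translation":[0,0,0],"twist":0,"hand":0},{"translation":[0,0,0],"twist":0,"hand":0},{"translation":[0,0,0],"twist":0,"hand":0},{"translation":[0,0,0],"twist":0,"hand":0}]}}

```text
time: 17.0
tool_pos: [0.5332, 0.0057, 0.2591]
tool_rot: [0.0, 0.691, 0.723, 0.001]
contact_force: [-6.4, 2.5, 2.9]
gripper_width: 0.112
grasp_force: 58.8
```

Run:
```python
from h import *
arc(0,1)
im=save("top","t6.png")
for P in ((352,'R'),(241,'L')):
    col=im[:,P[0]-1:P[0]+2].mean(1).astype(int); print(P,[(v,col[v].tolist()) for v in range(220,234)])
save("top","t7.png"); arc(0,1)
```

```text
t 17.0 angle 50.09 radius 0.219 w 0.1122770129393557 gf 58.768317103385925 F [-6.4  2.5  2.9]
(352, 'R') [(220, [147, 148, 144]), (221, [144, 144, 140]), (222, [142, 147, 140]), (223, [141, 139, 130]), (224, [136, 121, 110]), (225, [120, 93, 75]), (226, [112, 81, 59]), (227, [107, 80, 58]), (228, [103, 76, 60]), (229, [107, 80, 59]), (230, [107, 80, 60]), (231, [104, 77, 58]), (232, [96, 74, 57]), (233, [96, 75, 59])]
(241, 'L') [(220, [87, 91, 87]), (221, [91, 92, 89]), (222, [87, 89, 88]), (223, [90, 92, 89]), (224, [90, 93, 87]), (225, [97, 92, 88]), (226, [106, 84, 71]), (227, [119, 78, 48]), (228, [120, 74, 38]), (229, [116, 69, 34]), (230, [117, 72, 34]), (231, [117, 72, 37]), (232, [113, 70, 35]), (233, [110, 67, 32])]
t 17.1 angle 50.09 radius 0.219 w 0.11597015856693943 gf 58.766233921051025 F [-5.8  1.6  2. ]
```

```bash
python3 -c "
from plant import *
print(job_done())"
```

```text
the job is handed in; nothing more can be done
None
```

The job is handed in: the red dish stands upright, released, in the middle of the mat, and the gripper is holding the lid steady by its bar at about 50° (measured 49.8–50.1°); no verdict was returned.

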